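# Rub down the lid of a sealed well plate

## Robot

A 7-joint arm with a two-finger parallel gripper is mounted at the origin on the work surface. World frame = base frame: x ahead of the robot, y to its left, z up, the work surface at z = 0. Lengths are in m, angles in rad, forces in N, time in s.
With the tool pointing down it reaches from about 0.425 to 0.825 m from the base axis. Payload 3.6 kg.
Tool frame: the origin (TCP) lies on the centre line of the jaws, within the pads' length; the fingertips stand 17 mm ahead of it and the grasp point (between the pads) lies 2 mm behind it; z points along the fingers, y is the line along which they close (so a half turn about z gives the same grasp; the last joint's range is limited). The gripper opens to 93 mm and grips with 3 to 60 N. Pads are 15 mm wide; open, the fingers measure 128 mm over their backs; the gripper's body (75 mm by 188 mm) begins 65 mm behind the grasp point.
Start: joints at [1.077, 0.615, -0.013, 1.423, 0.008, 1.103, -0.04], TCP at [0.293, -0.58, 0.236] pointing down, gripper open.
Joint ranges: [-3.12, 3.12], [-0.3, 2.06], [-1.34, 1.32], [0.26, 2.42], [-1.36, 4.5], [0.01, 1.98], [-2.84, 2.84]. Speed limits (rad/s): [2.79, 2.79, 3.14, 3.14, 3.14, 3.14, 3.14].

## Interface

Orientations are given as a unit quaternion [x, y, z, w].
In Python, from bench import manip, viewer gives the robot as it stands.
- The arm moves only by the shell command python3 -m jog 'ROWS' [OPENING] [FORCE]. ROWS is text: rows parted by semicolons, each of 6 numbers parted by spaces: the shift along the tool's x, y, z as a fraction of full scale, then the turn, a rotation vector about the tool's x, y, z as a fraction of full scale. A call has 1 to 5 rows; each row shifts and turns the commanded pose from where the row before left it, along the tool's axes as they then stand; what a row does not reach is not made up. Full scale, the value 1, is 25 cm for a shift and 90 degrees for a turn. A row lasts 1/8 s, in which the tool goes at most 62.5 mm and 10.7 degrees, less where a joint would pass 70% of its speed; a pose out of reach is approached as far as the arm can. A call with a number of a shift or a turn outside -1 to 1 is refused whole. A call with a gripper value outside its range is refused whole. OPENING is the opening, from 0 (shut) to 1 (fully open), set as the call begins (- or left out, the last holds). The fingers move at their own pace and stop on an object; FORCE is the grip in N (left out, the last holds). Time passes only in rows, so rows that do not move let the fingers close. It gives the time, the measured TCP pose, the force, the opening and the grip force at its end, in the units of the state.
- manip.get_state(): the state, without advancing time (a new reading comes with each control period).
- viewer.capture(name): name is "scene" or "top" or "wrist"; returns (picture, depth): 420x560x3 uint8, red, green, blue; 420x560 float32, m along the optical axis (not along the pixel's ray), 0 where there is no reading.
- viewer.get_calibration(name): a dict with "mtx" (3x3 intrinsics, pixels), "origin" and "rotation" of the camera in the world. Camera axes: x right, y down, z forward; pixel columns grow to the right and rows downward; lengths in m; the calibration is good to about 2 mm. The wrist camera is an equidistant fisheye: a pixel r from the principal point sees the ray r / f radians off the axis. A picture is of the moment at which its call begins: read the wrist's pose just before it. get_calibration takes no time and is no camera call; for the wrist camera it gives the pose at the moment of the call.
- manip.hand_in(): hands the job in; it is judged then, once.
The state is a dict: "time_s": time; "qpos": joint angles; "qd": joint speeds; "tau": joint torques, N m; "position": TCP position; "orientation": TCP orientation; "force": force on the tool from outside, world axes, zero at the start; "ft_torque": the same for the moment, N m; "finger_gap": finger opening in m; "grasp_force": force on a finger pad.
Only numpy, scipy, OpenCV 4.12 (cv2) and the standard library are available. Lean on these libraries where they do the work, as an engineer would, in place of code of your own. Each camera call takes 0.05 s, during which the arm holds its last target. There are 200 camera calls.

## Task

Take the blue-handled sealing block and rub down the teal lid of the plate in the spring-loaded nest: set the block squarely across the lid at its orange end, press until the sprung bed is about halfway down, and sweep to the plain end in one stroke, keeping it pressed all the way without lifting off and without ever driving the bed down to its stop. Then stand the block upright on the bench again, clear of the nest, and let go. Leave the open white plate where it lies.

Things in the scene. Friction and masses are not known exactly. Their poses are not given: they have to be found in the camera images.
- block: Sealing block, 0.2 kg, standing on its sole. Foot 90 (x) by 30 (y) by 16 mm high: black rubber sole, aluminium above. Centred on it an upright blue slab handle 60 (x) by 20 (y) mm, 15 to 71 mm above the sole; grip it across the 20 mm, along the block's y. Origin: centre of the sole, z up. (A red-handled press with a round foot nearby is not the tool.)
- nest: Fixed grey plinth, 112 (x) by 152 (y) by 16 mm; origin: centre of its underside on the bench, z up. Over it a sprung bed carries a plate with a teal lid, 88 (x) by 130 (y) mm, centred; its flat top is 64 mm above the bench at rest. The lid's +y end has an orange band and tab (17 mm beyond the edge). Sweep from +y to -y, the block's length along the nest's x.
- bed (a joint): How far the bed (with plate and lid) is pressed straight down, in m: 0 at rest, stop at 0.016. About 2 N starts it moving and about 6 N holds it halfway (0.5 N per mm); it springs back up when let go.
- open_plate: Loose white plate with open dark wells and no lid, 86 mm (x) by 128 mm (y) by 15 mm high, lying on the bench; origin at the centre of its underside. Leave it alone.
Mind the look-alikes: they are no part of the job. Leave any pink look-alike of the block alone.

How it is judged:
By the outcome, as a careful person would: the job done as asked, in the order asked, and still so for the second after the job is handed in, with the robot touching nothing.
It also fails if it takes over 56 s, if anything falls off the work surface, if the arm or the gripper's body presses on something with over 40 N, if the wrist force passes 120 N, or if a joint passes its speed limit or range.

## Working session

There is one attempt and no reset: what is moved stays moved. The work goes in short steps, Python scripts to look and compute and a shell command to move; the robot and the scene stay as the last step left them, time stands still between calls to the robot, and variables do not carry over. Pictures are saved under pics/ and viewed, at most 10 in all, crops included, and the job is handed in when it is done.

```bash
mkdir -p pics; ls; python3 - <<'E'
from bench import manip, viewer
import cv2,numpy as np
for n in ("top","scene"):
    p,d=viewer.capture(n); cv2.imwrite(f"pics/{n}0.png",p[:,:,::-1]); np.savez(f"{n}0.npz",p=p,d=d)
    c=viewer.get_calibration(n); print(n,c)
s=manip.get_state();print(s)
E
```

```text
pics
top {'mtx': array([[543.60394736,   0.        , 281.98989353],
       [  0.        , 543.60394736, 215.94087307],
       [  0.        ,   0.        ,   1.        ]]), 'origin': array([0.44607557, 0.01596698, 1.10123612]), 'rotation': array([ 0.71608112, -0.69756844,  0.02259117, -0.01075824])}
scene {'mtx': array([[431.3110217 ,   0.        , 284.79979099],
       [  0.        , 431.3110217 , 208.36645033],
       [  0.        ,   0.        ,   1.        ]]), 'origin': array([0.93733248, 0.03738679, 0.71762976]), 'rotation': array([ 0.66061786,  0.69520045, -0.20422769, -0.19639607])}
{'time_s': 0.1, 'qpos': array([ 1.07650338,  0.61580783, -0.01263757,  1.42469265,  0.00812128,
        1.10340464, -0.04044585]), 'qd': array([ 5.56988329e-05, -5.70196879e-04, -3.20709167e-05, -4.17855123e-03,
       -2.06914669e-03, -3.46606808e-04, -8.47319711e-04]), 'tau': array([ 1.18624448e-03, -4.60043585e+01,  2.10026912e-01, -1.66245389e+01,
       -6.11769827e-02,  1.69731147e-02,  1.07571611e-04]), 'position': array([ 0.29281709, -0.57957454,  0.23462168]), 'orientation': array([ 9.72764731e-01,  2.31791930e-01, -2.78600230e-04, -1.09616689e-03]), 'force': array([ 0.03899123, -0.85832122, -0.14346695]), 'ft_torque': array([0.01010002, 0.03391565, 0.06299387]), 'grasp_force': 0.0, 'finger_gap': 0.09286164824256032}
```

View pics/top0.png

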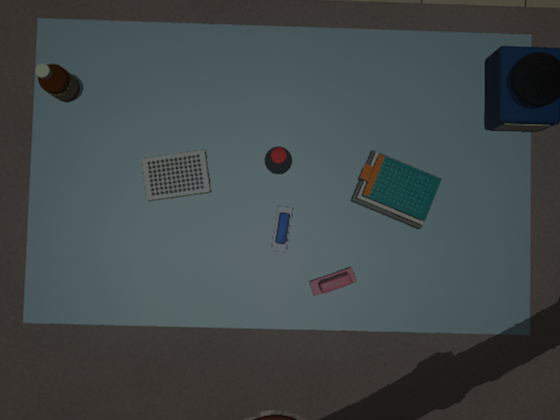

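View pics/scene0.png

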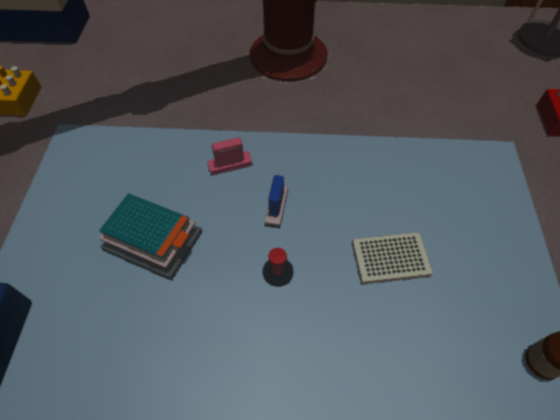

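The top view shows the blue-handled block at (283,229), with the nest at (400,188) and its orange end on the left at (370,174). The open plate is at (176,176). Things that could be mistaken for the block are the red press (278,160), the pink block (332,281) and the blue crate (525,90). I choose the blue slab at (283,229).

```bash
cat > h.py <<'E'
import numpy as np, cv2
from bench import manip, viewer
from scipy.spatial.transform import Rotation as R
def plane(c,uv,z):
    uv=np.atleast_2d(uv).astype(float); K=c["mtx"]
    r=np.c_[(uv-K[:2,2])/[K[0,0],K[1,1]],np.ones(len(uv))]
    r=R.from_quat(c["rotation"]).apply(r)
    return c["origin"]+r*((z-c["origin"][2])/r[:,2])[:,None]
def mask(p,lo,hi,box):
    h=cv2.cvtColor(p,cv2.COLOR_RGB2HSV); m=cv2.inRange(h,np.array(lo),np.array(hi))
    k=np.zeros_like(m); x0,y0,x1,y1=box; k[y0:y1,x0:x1]=m[y0:y1,x0:x1]; return k
def rect(c,m,z):
    cs,_=cv2.findContours(m,cv2.RETR_EXTERNAL,cv2.CHAIN_APPROX_NONE)
    k=max(cs,key=cv2.contourArea)[:,0]
    P=plane(c,k,z)[:,:2]; (cx,cy),(w,h),a=cv2.minAreaRect((P*1000).astype(np.float32))
    if w<h: w,h,a=h,w,a+90
    return np.round([cx,cy,w,h,(a+90)%180-90],1)   # mm, long-axis angle deg
E
python3 - <<'E'
from h import *
for n,bx in (("top",dict(b=(255,200,310,260),t=(350,145,450,235))),("scene",dict(b=(255,165,300,240),t=(90,185,210,280)))):
    z=np.load(n+"0.npz"); p,d=z["p"],z["d"]; c=viewer.get_calibration(n)
    mb=mask(p,(105,140,40),(130,255,255),bx["b"]); mt=mask(p,(80,150,40),(98,255,255),bx["t"]); mo=mask(p,(3,150,100),(20,255,255),bx["t"])
    print(n,"blue",rect(c,mb,.071),"teal",rect(c,mt,.064),"orange",rect(c,mo,.064),mb.sum()//255)
    mt2=cv2.morphologyEx(mt|mo,cv2.MORPH_CLOSE,np.ones((5,5)));print(" lid",rect(c,cv2.morphologyEx(mt2,cv2.MORPH_OPEN,np.ones((21,21))),.064))
    # depth points
    for nm,m in (("b",mb),("t",mt),("o",mo)):
        v,u=np.nonzero((m>0)&(d>0)); K=c["mtx"]; dd=d[v,u]
        P=np.c_[(u-K[0,2])/K[0,0]*dd,(v-K[1,2])/K[1,1]*dd,dd]; P=R.from_quat(c["rotation"]).apply(P)+c["origin"]
        zt=np.percentile(P[:,2],95); Q=P[P[:,2]>zt-.008]; print(" ",nm,"ztop",zt.round(4),"mean top",np.median(Q,0).round(4),len(Q), Q[:,:2].min(0).round(3),Q[:,:2].max(0).round(3))
    x0,y0,x1,y1=bx["b"]; cr=cv2.resize(p[y0:y1,x0:x1,::-1],None,fx=5,fy=5)
    if n=="top":
        x0,y0,x1,y1=bx["t"]; c2=cv2.resize(p[y0:y1,x0:x1,::-1],None,fx=4,fy=4); 
        o=np.zeros((400,700,3),np.uint8);o[:300,:275]=cr;o[:360,300:700]=c2;cv2.imwrite("pics/crop.png",cv2.convertScaleAbs(o,alpha=1.5))
E
```

```text
top blue [472.4  -1.3  56.7  17.5  -8. ] teal [ 555.5 -234.1  115.4   86.    69. ] orange [ 551.3 -160.7   19.3    7.7    1.1] 274
 lid [ 559.1 -224.7  135.6   85.6   69.7]
  b ztop 0.0718 mean top [ 0.4723 -0.0013  0.0687] 271 [ 0.444 -0.012] [0.501 0.01 ]
  t ztop 0.0652 mean top [ 0.5556 -0.2358  0.0621] 2583 [ 0.497 -0.305] [ 0.614 -0.167]
  o ztop 0.0653 mean top [ 0.5773 -0.1673  0.0619] 83 [ 0.542 -0.193] [ 0.617 -0.151]
scene blue [481.   -0.6  69.   18.4  -6.1] teal [ 556.9 -234.8  112.1   85.5   69. ] orange [ 583.  -165.    82.6   30.1  -20.6] 290
 lid [ 562.9 -219.3  145.2   85.5   69. ]
  b ztop 0.0716 mean top [ 4.765e-01 -2.000e-04  6.970e-02] 259 [ 0.446 -0.011] [0.503 0.01 ]
  t ztop 0.0646 mean top [ 0.5581 -0.2345  0.0629] 2624 [ 0.497 -0.301] [ 0.615 -0.169]
  o ztop 0.0646 mean top [ 0.5828 -0.1682  0.0625] 431 [ 0.539 -0.194] [ 0.619 -0.148]
```

View pics/crop.png

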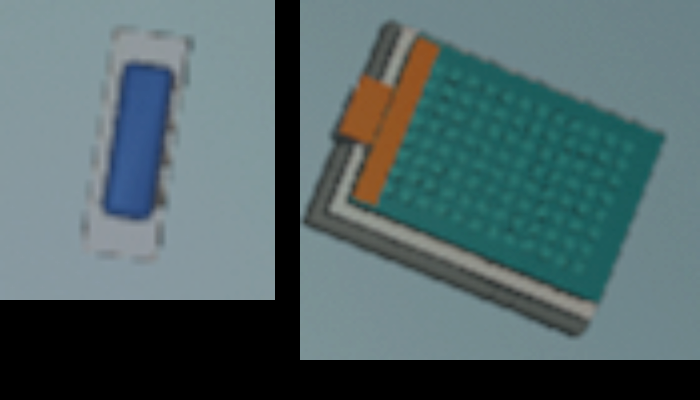

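The crop confirms the blue slab on its aluminium foot, and the lid with the orange band and tab at its +y end. The sizes match: handle top at 71.7 mm and lid top at 65 mm. The block is at about (0.4735, -0.001) with yaw -7.5°. The nest is centred at about (0.5587, -0.228) with yaw -21°. Next I turn by +34.3° about tool z and travel above the block.

```bash
cat >> h.py <<'E'
def togo(target,yaw):
    s=manip.get_state(); r=R.from_quat(s["orientation"]); d=r.inv().apply(np.array(target)-s["position"])
    w=R.from_euler("z",yaw,degrees=True)*R.from_quat([1,0,0,0])
    t=(r.inv()*w).as_rotvec()
    print("t",round(s["time_s"],2),"pos",s["position"].round(4),"togo",(d/.25).round(4),"turn",(t/(np.pi/2)).round(4),"F",np.round(s["force"],2),"gap",round(s["finger_gap"],4),"gf",round(s["grasp_force"],1))
E
python3 -m jog '0 0 0 0 0 0.095; 0 0 0 0 0 0.095; 0 0 0 0 0 0.095; 0 0 0 0 0 0.096; 0.035 -0.199 0 0 0 0' 1 40
python3 -m jog '0.035 -0.199 0 0 0 0; 0.035 -0.199 0 0 0 0; 0.035 -0.199 0 0 0 0; 0.035 -0.199 0 0 0 0; 0.035 -0.199 0 0 0 0'
python3 -m jog '0.035 -0.199 0 0 0 0; 0.035 -0.199 0 0 0 0; 0.035 -0.199 0 0 0 0; 0.035 -0.199 0 0 0 0; 0.035 -0.199 0 0 0 0'
python3 -m jog '0.035 -0.199 0 0 0 0; 0 0 0 0 0 0; 0 0 0 0 0 0'
python3 - <<'E'
from h import *
togo([.4735,-.001,.16],-7.5)
p,d=viewer.capture("wrist");cv2.imwrite("pics/w1.png",p[:,:,::-1])
E
```

```text
time_s: 0.72
position: [0.3055, -0.5344, 0.2345]
orientation: [0.998, -0.069, -0.001, 0.001]
force: [1.3, 0.4, 0.2]
finger_gap: 0.0929
grasp_force: 0.0
time_s: 1.35
position: [0.3842, -0.2892, 0.2354]
orientation: [0.998, -0.065, -0.0, -0.0]
force: [0.3, -0.2, -0.4]
finger_gap: 0.0935
grasp_force: 0.0
time_s: 1.98
position: [0.4599, -0.0485, 0.2355]
orientation: [0.998, -0.065, -0.0, -0.0]
force: [0.5, -0.8, -0.1]
finger_gap: 0.0933
grasp_force: 0.0
time_s: 2.35
position: [0.4745, -0.0025, 0.2353]
orientation: [0.998, -0.065, -0.001, 0.0]
force: [-1.1, -0.3, 0.3]
finger_gap: 0.0931
grasp_force: 0.0
t 2.35 pos [ 0.4745 -0.0025  0.2353] togo [-0.0044 -0.0058  0.3013] turn [0.0006 0.0007 0.    ] F [-1.08 -0.31  0.28] gap 0.0931 gf 0.0
```

View pics/w1.png

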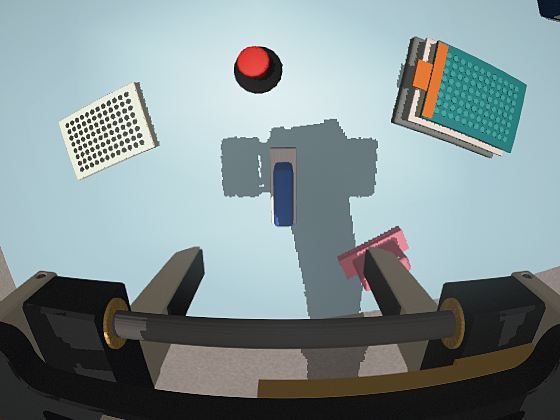

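The wrist view shows the blue handle upright at (284,193), in line with the jaws. The pink block at (375,258) lies nearer the base, off to the side. I'll refine the block and lid positions from this view using depth.

```bash
python3 - <<'E'
from h import *
c=viewer.get_calibration("wrist"); p,d=viewer.capture("wrist"); K=c["mtx"]
def pts(m,lo,hi):
    v,u=np.nonzero((m>0)&(d>0)); q=np.c_[(u-K[0,2])/K[0,0],(v-K[1,2])/K[1,1]]; r=np.linalg.norm(q,axis=1)
    dirn=np.c_[q/r[:,None]*np.sin(r)[:,None],np.cos(r)]
    P=R.from_quat(c["rotation"]).apply(dirn/dirn[:,2:]*d[v,u][:,None])+c["origin"]
    print("z pct",np.percentile(P[:,2],[5,50,95]).round(4)); P=P[(P[:,2]>lo)&(P[:,2]<hi)]
    (cx,cy),(w,h),a=cv2.minAreaRect((P[:,:2]*1000).astype(np.float32)); print(len(P),np.round([cx,cy,w,h,a],1))
pts(mask(p,(105,140,40),(130,255,255),(240,140,320,240)),.066,.078)
pts(mask(p,(80,150,40),(98,255,255),(390,30,540,170)),.058,.07)
pts(mask(p,(3,150,100),(20,255,255),(390,30,540,170)),.058,.07)
E
```

```text
z pct [0.0683 0.0702 0.0717]
687 [471.8  -0.9  17.9  57.4  82.8]
z pct [0.0622 0.0635 0.0648]
4706 [ 557.  -228.9  131.    87.9   69. ]
z pct [0.0605 0.0633 0.065 ]
1207 [ 581.1 -166.5   30.1   84.2   69.4]
```

```bash

python3 -m jog '-0.009 -0.005 0.15 0 0 0; 0 0 0.15 0 0 0; 0 0 0.15 0 0 0; 0 0 0.15 0 0 0; 0 0 0.1 0 0 0'
python3 -m jog '0 0 0.05 0 0 0; 0 0 0.023 0 0 0; 0 0 0 0 0 0; 0 0 0 0 0 0'
python3 -m jog '0 0 0 0 0 0; 0 0 0 0 0 0; 0 0 0 0 0 0; 0 0 0 0 0 0; 0 0 0 0 0 0' 0 40
python3 -m jog '0 0 0 0 0 0; 0 0 0 0 0 0; 0 0 0 0 0 0; 0 0 0 0 0 0' 
python3 - <<'E'
from h import *
togo([.4723,-.001,.042],-7.3)
E
```

```text
time_s: 3.08
position: [0.4722, -0.0021, 0.0593]
orientation: [0.998, -0.067, -0.001, 0.0]
force: [-0.7, 1.1, -0.0]
finger_gap: 0.0931
grasp_force: 0.0
time_s: 3.58
position: [0.4735, -0.0004, 0.0432]
orientation: [0.998, -0.065, 0.001, -0.0]
force: [0.6, 0.5, 0.7]
finger_gap: 0.0931
grasp_force: 0.0
time_s: 4.2
position: [0.4729, -0.0004, 0.0424]
orientation: [0.998, -0.065, -0.0, -0.0]
force: [-0.6, -0.1, -0.1]
finger_gap: 0.0476
grasp_force: 0.0
time_s: 4.7
position: [0.4728, -0.0007, 0.0424]
orientation: [0.998, -0.065, -0.0, 0.0]
force: [0.2, -0.8, -0.3]
finger_gap: 0.0196
grasp_force: 40.0
t 4.7 pos [ 0.4728 -0.0007  0.0424] togo [-0.0019  0.0015  0.0016] turn [ 0.0002  0.0001 -0.0023] F [ 0.21 -0.79 -0.35] gap 0.0196 gf 40.0
```

```bash

python3 -m jog '0 0 -0.1 0 0 0; 0 0 -0.15 0 0 0; 0 0 -0.15 0 0 0.076; 0 0 -0.04 0 0 0.076; 0 0 0 0 0 0'
python3 -m jog '0.129 0.107 0 0 0 0; 0.129 0.107 0 0 0 0; 0.129 0.107 0 0 0 0; 0.129 0.107 0 0 0 0; 0.129 0.107 0 0 0 0'
python3 -m jog '0 0 0 0 0 0; 0 0 0 0 0 0; 0 0 0 0 0 0'
python3 - <<'E'
from h import *
togo([.5752,-.1827,.1134],-21)
p,d=viewer.capture("scene");cv2.imwrite("pics/s1.png",p[100:320,20:320,::-1].repeat(2,0).repeat(2,1))
togo([.5752,-.1827,.1134],-21)
E
```

```text
time_s: 5.32
position: [0.4729, -0.0001, 0.1528]
orientation: [0.983, -0.183, 0.0, -0.0]
force: [0.6, -0.0, -3.4]
finger_gap: 0.0197
grasp_force: 40.0
time_s: 5.95
position: [0.5745, -0.184, 0.1504]
orientation: [0.983, -0.182, -0.002, -0.0]
force: [0.1, 0.4, -2.3]
finger_gap: 0.0197
grasp_force: 40.0
time_s: 6.32
position: [0.5743, -0.1814, 0.1516]
orientation: [0.983, -0.182, -0.001, -0.001]
force: [0.0, 0.0, -2.4]
finger_gap: 0.02
grasp_force: 40.0
t 6.33 pos [ 0.5743 -0.1814  0.1516] togo [0.0056 0.0039 0.1529] turn [-0.0007  0.0016 -0.    ] F [ 0.04  0.04 -2.44] gap 0.02 gf 40.0
t 6.38 pos [ 0.5745 -0.1816  0.1519] togo [0.0044 0.0034 0.1541] turn [-0.0005  0.0011 -0.0002] F [-0.07 -0.18 -3.08] gap 0.0199 gf 40.0
```

View pics/s1.png

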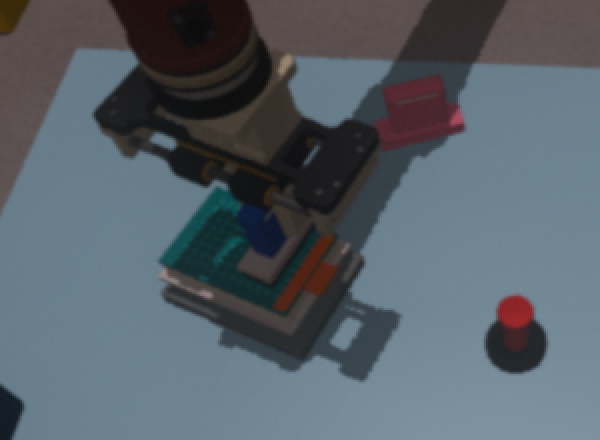

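The block hangs upright, square over the orange end of the lid (crop ~(270,255)). Next I lower it to just above the lid and then onto it.

```bash

python3 -m jog '0.004 0.003 0.07 0 0 0; 0 0 0.06 0 0 0; 0 0 0.03 0 0 0; 0 0 0 0 0 0; 0 0 0 0 0 0'
python3 -m jog '0 0 0.01 0 0 0; 0 0 0.01 0 0 0; 0 0 0 0 0 0; 0 0 0 0 0 0; 0 0 0 0 0 0'
python3 - <<'E'
from h import *
togo([.5752,-.1827,.0984],-21)
E
python3 -m jog '0 0 0.01 0 0 0; 0 0 0 0 0 0; 0 0 0 0 0 0'
python3 - <<'E'
from h import *
togo([.5752,-.1827,.0984],-21)
E
```

```text
time_s: 7.0
position: [0.576, -0.1845, 0.1127]
orientation: [0.983, -0.184, 0.0, 0.0]
force: [0.1, 0.0, -3.7]
finger_gap: 0.0197
grasp_force: 40.0
time_s: 7.62
position: [0.5757, -0.1844, 0.1075]
orientation: [0.983, -0.184, 0.0, -0.0]
force: [0.3, 0.1, -2.2]
finger_gap: 0.0197
grasp_force: 40.0
t 7.62 pos [ 0.5757 -0.1844  0.1075] togo [-0.0044 -0.0056  0.0364] turn [-0.0001 -0.0001 -0.0019] F [ 0.34  0.15 -2.17] gap 0.0197 gf 40.0
time_s: 8.0
position: [0.576, -0.1844, 0.1053]
orientation: [0.983, -0.184, 0.0, -0.0]
force: [0.6, 1.2, 0.4]
finger_gap: 0.0196
grasp_force: 40.0
t 8.0 pos [ 0.576  -0.1844  0.1053] togo [-0.0055 -0.0054  0.0275] turn [-0.0001 -0.0005 -0.0018] F [0.6  1.23 0.41] gap 0.0196 gf 40.0
```

```bash

python3 -m jog '0 0 0.014 0 0 0; 0 0 0.013 0 0 0; 0 0 0 0 0 0; 0 0 0 0 0 0; 0 0 0 0 0 0'
python3 - <<'E'
from h import *
togo([.5577-.048*.358,-.2285-.048*.934,.0984],-21)
c=viewer.get_calibration("scene");p,d=viewer.capture("scene")
m=mask(p,(80,150,40),(98,255,255),(90,175,230,290));v,u=np.nonzero((m>0)&(d>0));K=c["mtx"];dd=d[v,u]
P=R.from_quat(c["rotation"]).apply(np.c_[(u-K[0,2])/K[0,0]*dd,(v-K[1,2])/K[1,1]*dd,dd])+c["origin"]
print("lid z",np.percentile(P[:,2],[5,25,50,75,95]).round(4),len(P))
togo([.5577-.048*.358,-.2285-.048*.934,.0984],-21)
E
```

```text
time_s: 8.62
position: [0.576, -0.1845, 0.0985]
orientation: [0.983, -0.184, 0.0, 0.0]
force: [0.3, -0.6, 4.8]
finger_gap: 0.0197
grasp_force: 40.0
t 8.62 pos [ 0.576  -0.1845  0.0985] togo [-4.000e-03  3.827e-01  2.000e-04] turn [-0.0001 -0.0006 -0.0018] F [ 0.34 -0.63  4.8 ] gap 0.0197 gf 40.0
lid z [0.053  0.0541 0.0549 0.0557 0.0568] 994
t 8.68 pos [ 0.576  -0.1845  0.0984] togo [-0.0041  0.3827  0.    ] turn [-0.0001 -0.0006 -0.0018] F [0.95 0.61 2.91] gap 0.0197 gf 40.0
```

The bed is down about 8 mm (lid median 54.9 mm, against 63.5 mm at rest). I now sweep along tool +y.

```bash

python3 -m jog '0 0.01 0 0 0 0; 0 0.02 0 0 0 0; 0 0.02 0 0 0 0; 0 0.02 0 0 0 0; 0 0.02 0 0 0 0'
python3 - <<'E'
from h import *
togo([.5577-.048*.358,-.2285-.048*.934,.0984],-21)
E
```

```text
time_s: 9.3
position: [0.5674, -0.2055, 0.0982]
orientation: [0.983, -0.184, 0.0, -0.0]
force: [1.2, 2.4, 2.6]
finger_gap: 0.0199
grasp_force: 40.0
t 9.3 pos [ 0.5674 -0.2055  0.0982] togo [-0.0024  0.2917 -0.001 ] turn [-0.0002  0.     -0.0019] F [1.18 2.36 2.59] gap 0.0199 gf 40.0
```

```bash

python3 -m jog '0 0.02 0 0 0 0; 0 0.02 0 0 0 0; 0 0.02 0 0 0 0; 0 0.02 0 0 0 0; 0 0.02 0 0 0 0'
python3 -m jog '0 0.02 0 0 0 0; 0 0.02 0 0 0 0; 0 0.02 0 0 0 0; 0 0.02 0 0 0 0; 0 0.02 0 0 0 0'
python3 - <<'E'
from h import *
togo([.5577-.048*.358,-.2285-.048*.934,.0984],-21)
E
```

```text
time_s: 9.93
position: [0.5583, -0.2289, 0.0981]
orientation: [0.983, -0.184, -0.0, -0.0]
force: [0.1, 3.6, 2.9]
finger_gap: 0.02
grasp_force: 40.0
time_s: 10.55
position: [0.5493, -0.2522, 0.0981]
orientation: [0.983, -0.184, -0.0, -0.0]
force: [2.1, 2.9, 3.8]
finger_gap: 0.0197
grasp_force: 40.0
t 10.55 pos [ 0.5493 -0.2522  0.0981] togo [-0.0024  0.0914 -0.0011] turn [-0.0001  0.0001 -0.0018] F [2.07 2.86 3.8 ] gap 0.0197 gf 40.0
```

```bash

python3 -m jog '0 0.02 0 0 0 0; 0 0.02 0 0 0 0; 0 0.02 0 0 0 0; 0 0.02 0 0 0 0; 0 0.012 0 0 0 0'
python3 -m jog '0 0 0 0 0 0; 0 0 0 0 0 0'
python3 - <<'E'
from h import *
togo([.5577-.048*.358,-.2285-.048*.934,.0984],-21)
p,d=viewer.capture("scene");cv2.imwrite("pics/s2.png",p[100:320,20:320,::-1].repeat(2,0).repeat(2,1))
E
```

```text
time_s: 11.18
position: [0.5409, -0.2738, 0.0981]
orientation: [0.983, -0.184, -0.0, -0.0]
force: [1.5, 4.0, 3.3]
finger_gap: 0.0196
grasp_force: 40.0
time_s: 11.42
position: [0.5408, -0.2742, 0.0982]
orientation: [0.983, -0.184, -0.0, 0.001]
force: [1.1, 1.4, 4.2]
finger_gap: 0.0201
grasp_force: 40.0
t 11.43 pos [ 0.5408 -0.2742  0.0982] togo [-0.0024 -0.003  -0.0008] turn [ 0.0007 -0.     -0.0021] F [1.06 1.43 4.16] gap 0.0201 gf 40.0
```

View pics/s2.png

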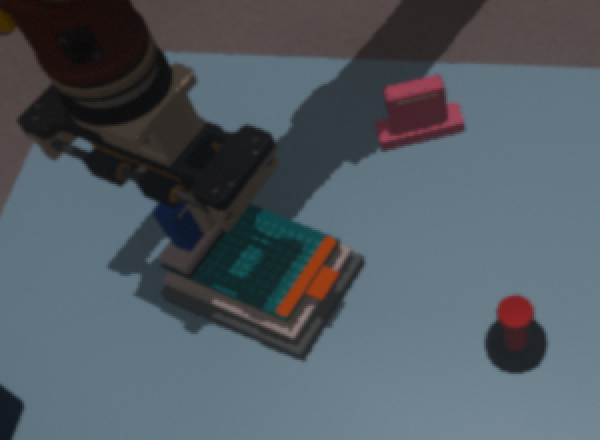

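The block sits at the plain end (crop ~(195,245)), still pressed, and the orange end has been swept. I lift it and carry it back to its old, clear spot.

```bash

python3 -m jog '0 0 -0.05 0 0 0; 0 0 -0.1 0 0 0; 0 0 -0.1 0 0 0; 0 0 0 0 0 0'
python3 -m jog '-0.108 -0.154 0 0 0 0; -0.108 -0.154 0 0 0 0; -0.108 -0.154 0 0 0 0; -0.108 -0.154 0 0 0 0; -0.108 -0.154 0 0 0 0'
python3 -m jog '-0.108 -0.154 0 0 0 0; 0 0 0 0 0 -0.076; 0 0 0 0 0 -0.076; 0 0 0 0 0 0; 0 0 0 0 0 0'
python3 - <<'E'
from h import *
togo([.4728,-.0007,.0424],-7.3)
E
```

```text
time_s: 11.98
position: [0.5412, -0.2747, 0.162]
orientation: [0.983, -0.184, 0.001, 0.001]
force: [0.2, 0.1, -3.3]
finger_gap: 0.0196
grasp_force: 40.0
time_s: 12.6
position: [0.4829, -0.0442, 0.1594]
orientation: [0.983, -0.184, -0.002, 0.001]
force: [-0.0, 1.3, -1.9]
finger_gap: 0.0202
grasp_force: 40.0
time_s: 13.22
position: [0.4729, -0.0, 0.16]
orientation: [0.998, -0.066, -0.001, 0.0]
force: [-0.6, 0.6, -3.0]
finger_gap: 0.0198
grasp_force: 40.0
t 13.22 pos [ 0.4729 -0.      0.16  ] togo [0.0009 0.0025 0.4704] turn [ 0.0004  0.0011 -0.0036] F [-0.58  0.6  -3.05] gap 0.0198 gf 40.0
```

```bash

python3 -m jog '0 0 0.15 0 0 0; 0 0 0.15 0 0 0; 0 0 0.1 0 0 0; 0 0 0.04 0 0 0; 0 0 0.02 0 0 0'
python3 -m jog '0 0 0 0 0 0; 0 0 0 0 0 0; 0 0 0 0 0 0'
python3 -m jog '0 0 0.004 0 0 0; 0 0 0.003 0 0 0; 0 0 0 0 0 0; 0 0 0 0 0 0'
python3 - <<'E'
from h import *
togo([.4728,-.0007,.0424],-7.3)
E
```

```text
time_s: 13.85
position: [0.4738, 0.0003, 0.0455]
orientation: [0.998, -0.066, 0.0, 0.0]
force: [-0.4, -0.7, -2.8]
finger_gap: 0.0198
grasp_force: 40.0
time_s: 14.22
position: [0.474, 0.0005, 0.0463]
orientation: [0.998, -0.065, 0.001, -0.0]
force: [-0.3, 0.2, -3.0]
finger_gap: 0.0195
grasp_force: 40.0
time_s: 14.72
position: [0.4735, 0.0005, 0.0439]
orientation: [0.998, -0.065, -0.0, -0.0]
force: [0.2, 0.8, -2.8]
finger_gap: 0.02
grasp_force: 40.0
t 14.72 pos [0.4735 0.0005 0.0439] togo [-0.0021  0.005   0.0059] turn [-0.      0.0001 -0.0021] F [ 0.17  0.81 -2.8 ] gap 0.02 gf 40.0
```

```bash

python3 -m jog '0 0 0.005 0 0 0; 0 0 0.002 0 0 0; 0 0 0 0 0 0; 0 0 0 0 0 0'
python3 -m jog '0 0 0 0 0 0; 0 0 0 0 0 0; 0 0 0 0 0 0; 0 0 0 0 0 0; 0 0 0 0 0 0' 1
python3 -m jog '0 0 0 0 0 0; 0 0 0 0 0 0; 0 0 0 0 0 0; 0 0 0 0 0 0' 
python3 -m jog '0 0 -0.05 0 0 0; 0 0 -0.15 0 0 0; 0 0 -0.2 0 0 0; 0 0 -0.2 0 0 0; 0 0 -0.2 0 0 0'
python3 -m jog '0 0.2 0 0 0 0; 0 0.2 0 0 0 0; 0 0.2 0 0 0 0; 0 0.2 0 0 0 0; 0 0 0 0 0 0'
python3 -m jog '0 0 0 0 0 0; 0 0 0 0 0 0; 0 0 0 0 0 0' 
python3 - <<'E'
from h import *
p,d=viewer.capture("top");cv2.imwrite("pics/t2.png",p[:,:,::-1]); c=viewer.get_calibration("top")
p,d=viewer.capture("scene");cv2.imwrite("pics/s3.png",p[:,:,::-1]); 
togo([.4728,-.0007,.0424],-7.3)
E
```

```text
time_s: 15.22
position: [0.4735, 0.0005, 0.0424]
orientation: [0.998, -0.065, 0.0, -0.0]
force: [-0.7, 0.0, 1.6]
finger_gap: 0.0196
grasp_force: 40.0
time_s: 15.85
position: [0.4735, 0.0005, 0.0422]
orientation: [0.998, -0.065, 0.0, -0.0]
force: [0.8, -0.6, 0.3]
finger_gap: 0.0656
grasp_force: 0.0
time_s: 16.35
position: [0.4735, 0.0005, 0.0422]
orientation: [0.998, -0.065, 0.0, -0.0]
force: [-0.8, -0.8, -1.2]
finger_gap: 0.0931
grasp_force: 0.0
time_s: 16.98
position: [0.473, 0.0004, 0.2448]
orientation: [0.998, -0.065, 0.001, -0.0]
force: [0.9, -0.3, 0.0]
finger_gap: 0.0927
grasp_force: 0.0
time_s: 17.6
position: [0.4457, -0.2027, 0.243]
orientation: [0.998, -0.07, 0.0, 0.001]
force: [0.1, 0.4, -0.4]
finger_gap: 0.0932
grasp_force: 0.0
time_s: 17.98
position: [0.4478, -0.1965, 0.2423]
orientation: [0.998, -0.064, 0.0, -0.0]
force: [0.4, -0.2, 0.9]
finger_gap: 0.0929
grasp_force: 0.0
t 18.07 pos [ 0.4477 -0.1969  0.2422] togo [-0.0014 -0.7911  0.7996] turn [-0.0002 -0.     -0.001 ] F [ 0.33 -0.09 -0.29] gap 0.093 gf 0.0
```

View pics/s3.png

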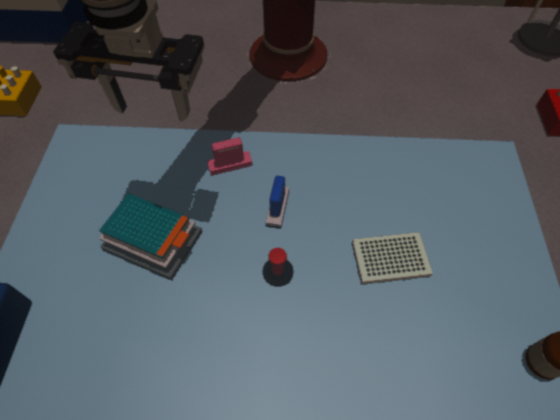

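The block stands upright at (278,200). The nest has sprung back at (150,235), and the plate, pink block and press are where they were. The gripper is clear, so I hand in.

```bash
python3 -c "
from bench import manip; print(manip.hand_in())"
```

```text
the job is handed in; nothing more can be done
None
```

I rubbed down the lid in one pressed stroke from the orange end to the plain end, with the bed about 8 mm down. The block now stands upright on the bench where it started, clear of the nest and released, and the job was handed in at about 18 s.

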